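# Hang the basket-base templates on the rack hook, nested

## Task

Hang the three plywood basket-base templates on the rack's hook by their holes, grips outwards and downwards: first the large one, then the medium, then the small, so that they nest flat one on another. Press each one firmly home as you hang it (about 10 N, never more than 20 N against rack or boards) and let it down until the upper edge of its hole bears on the hook, hanging straight down the slope. Let go of them all and leave everything else on the bench alone.

Things in the scene. Friction and masses are not known exactly. Their poses are not given: they have to be found in the camera images.
- large_hole (a point): centre (half-way through the thickness) of the round hanging hole, 19 mm across, in the large plywood template, a board 132 x 100 x 10 mm (x, y, z) that lies flat on the bench at the start. Axes are the board's: +x towards the hole's end (the board's edge is 22 mm from the hole's centre there), y across, +z out of the side that carries the grip. Mass somewhere near 130 g.
- large_grip (a point): centre of the large template's dark wooden block grip, 18 x 22 x 35 mm (x, y, z), which stands on the board's upper side from 17.5 mm below this point to 17.5 mm above; it is 94 mm behind the hole (towards -x of the board). Pinch it across y (22 mm). Axes as the hole's.
- medium_hole (a point): centre (half-way through the thickness) of the round hanging hole, 19 mm across, in the medium plywood template, a board 98 x 84 x 10 mm (x, y, z) that lies flat on the bench at the start. Axes are the board's: +x towards the hole's end (the board's edge is 22 mm from the hole's centre there), y across, +z out of the side that carries the grip. Mass somewhere near 90 g.
- medium_grip (a point): centre of the medium template's dark wooden block grip, 18 x 22 x 35 mm (x, y, z), which stands on the board's upper side from 17.5 mm below this point to 17.5 mm above; it is 62 mm behind the hole (towards -x of the board). Pinch it across y (22 mm). Axes as the hole's.
- small_hole (a point): centre (half-way through the thickness) of the round hanging hole, 19 mm across, in the small plywood template, a board 66 x 68 x 10 mm (x, y, z) that lies flat on the bench at the start. Axes are the board's: +x towards the hole's end (the board's edge is 22 mm from the hole's centre there), y across, +z out of the side that carries the grip. Mass somewhere near 60 g.
- small_grip (a point): centre of the small template's dark wooden block grip, 18 x 22 x 35 mm (x, y, z), which stands on the board's upper side from 17.5 mm below this point to 17.5 mm above; it is 30 mm behind the hole (towards -x of the board). Pinch it across y (22 mm). Axes as the hole's.
- screwdriver: leave alone: a screwdriver lying on the bench
- mallet: leave alone: a hammer lying on the bench
- glue: leave alone: a white glue bottle, 52 mm across, 130 tall
- jar: leave alone: a glass jar, 64 mm across, 90 tall
- offcut: leave alone: a plain plywood offcut 90 x 50 x 10 mm, no hole and no grip
- block: leave alone: a green block 60 x 60 x 45 mm
- tape: leave alone: a paper tape roll 80 mm across, 22 tall
- hook: the rack's hook. Origin: shank's foot. Axes: +z along the shank, leaning 0.60 rad from vertical towards the robot; +x up the slope (away from the robot); y across. Around it a plywood backing plate, square to z, 130 mm wide, from 128 mm below to 46 above. The plate stands 0 to 24 mm out (+z) of the origin, set anew each time and not reported: feel for it. It gives on springs, 1 mm per 8 N.
- hook_tip (a point): steel hook, 10 mm thick: shank straight for 60 mm along its z, then the tip bends up-slope. This point: end of its centre line, 70 mm out, 5 mm up (round end 75 mm out). A hole centred 2.5 mm up-slope of the shank passes with 2 mm to spare. Hung, the hole's centre is 4.5 mm down-slope, its upper edge bearing; a board let go may or may not slide down by itself.

How it is judged (in metres and radians):
On the way, in this order (a step that is already met when the one before it is completed fails the run):
1. the large template, its hole over the hook, is flush against the backing plate and pressed home with more than 6 N (x of large_hole in the frame of hook between -0.012 and 0.012 m and y of large_hole in the frame of hook between -0.012 and 0.012 m and angle between the z axis of large_hole and the z axis of hook, either way round below 0.06 rad and z of large_hole in the frame of hook between 0.001 and 0.031 m and contact force between large and rack above 6 N), for 0.2 s.
2. the medium template, its hole over the hook, is flush against the large one and pressed home with more than 6 N (x of medium_hole in the frame of hook between -0.012 and 0.012 m and y of medium_hole in the frame of hook between -0.012 and 0.012 m and angle between the z axis of medium_hole and the z axis of hook, either way round below 0.06 rad and z of medium_hole in the frame of large_hole between 0.007 and 0.012 m and contact force between medium and large above 6 N), for 0.2 s.
3. the small template, its hole over the hook, is flush against the medium one and pressed home with more than 6 N (x of small_hole in the frame of hook between -0.012 and 0.012 m and y of small_hole in the frame of hook between -0.012 and 0.012 m and angle between the z axis of small_hole and the z axis of hook, either way round below 0.06 rad and z of small_hole in the frame of medium_hole between 0.007 and 0.012 m and contact force between small and medium above 6 N), for 0.2 s.
At the end, for the whole second after the job is handed in: All three hang on the hook: large on the backing plate, medium on it, small on that (hole centres 10 mm apart, +2/-3), flat within 0.06 rad, holes 2.5-12 mm down-slope of the shank and within 12 mm sideways, grips out and down, straight within 0.17 rad, at rest, released (x of large_hole in the frame of hook between -0.012 and 0.012 m and y of large_hole in the frame of hook between -0.012 and 0.012 m and angle between the z axis of each of large_hole, medium_hole, small_hole and the z axis of hook, either way round below 0.06 rad and z of large_hole in the frame of hook between 0.001 and 0.031 m and x of each of large_hole, medium_hole, small_hole in the frame of hook below -0.0025 m and angle between the x axis of each of large_hole, medium_hole, small_hole and the x axis of hook, either way round below 0.17 rad and x of each of large_grip, medium_grip, small_grip in the frame of hook below -0.02 m and linear speed of each of large, medium, small below 0.01 m/s and contact force between the fingers and large below 0.1 N and x of medium_hole in the frame of hook between -0.012 and 0.012 m and y of medium_hole in the frame of hook between -0.012 and 0.012 m and z of medium_hole in the frame of large_hole between 0.007 and 0.012 m and contact force between the fingers and medium below 0.1 N and x of small_hole in the frame of hook between -0.012 and 0.012 m and y of small_hole in the frame of hook between -0.012 and 0.012 m and z of small_hole in the frame of medium_hole between 0.007 and 0.012 m and contact force between the fingers and small below 0.1 N and contact force between large and rack above 0.2 N and z of each of large_grip, medium_grip, small_grip in the frame of hook above 0.02 m); the robot touches nothing.
It fails at once if a template pressed against the rack with more than 25 N (contact force between any of large, medium, small and rack above 25 N).
It fails at once if one template pressed against another with more than 25 N (contact force between large and medium above 25 N or contact force between any of medium, large and small above 25 N).
It fails at once if a bystander moved more than 30 mm (distance of any of screwdriver, mallet, glue, jar, offcut, block, tape from where it was at the start of the episode above 0.03 m).
It also fails if it takes over 72 s, if anything falls off the work surface, if the arm or the gripper's body presses on something with over 40 N, if the wrist force passes 120 N, or if a joint passes its speed limit or range.

## Robot

A 6-joint arm with a two-finger parallel gripper is mounted at the origin on the work surface. World frame = base frame: x ahead of the robot, y to its left, z up, the work surface at z = 0. Lengths are in m, angles in degrees, forces in N, time in s.
With the tool pointing down it reaches from about 0.35 to 0.775 m from the base axis. Payload 5.5 kg.
Tool frame: the origin (TCP) lies midway between the tips of the shut fingers; the grasp point (between the pads) lies 19 mm behind it (ctrl.tcp_to_grasp is the distance from the TCP to the grasp point, in m); z points along the fingers, y is the line along which they close (so a half turn about z gives the same grasp; the last joint's range is limited). The gripper opens to 85 mm and grips with 20 to 120 N. Pads are 22 mm wide; open, the fingers measure 114 mm over their backs; the gripper's body (76 mm by 85 mm) begins 54 mm behind the grasp point. The pads swing forward as they close: fully open they stand 13 mm farther back than shut.
Start: joints at [55.543, 17.945, 2.641, 74.691, 0, 82.002], TCP at [0.256, 0.515, 0.196] pointing down, gripper open.
Joint ranges: [-158.12, 158.12], [-49.38, 96.58], [-58.88, 72.47], [-126.05, 133.96], [-84.25, 85.87], [-180, 180]. Speed limits (degrees/s): [147.25, 147.25, 180, 180, 180, 180].

## Interface

Orientations are given as [roll, pitch, yaw] about the fixed x, y, z axes, in that order (R = Rz(yaw) Ry(pitch) Rx(roll)).
In Python, from plant import read_state, viewer, order, search_frame, outline_of, ctrl gives the robot as it stands.
- The arm moves only by the tool servo_tool, never from a script. Its argument "moves" is a list that holds one entry, the list of rows, each a list of 5 numbers: the shift along the tool's x, y, z normalised to -1 to 1, where 1 is 25 mm, then the turn about the tool's z normalised to -1 to 1, where 1 is 1.5 rad, then the opening, from 0 (shut) to 1 (fully open). A call has 1 to 10 rows; each row shifts and turns the commanded pose from where the row before left it, along the tool's axes as they then stand; what a row does not reach is not made up. A row lasts 1/8 s, in which the tool goes at most 62.5 mm and 10.7 degrees, less where a joint would pass 70% of its speed; a pose out of reach is approached as far as the arm can. A call with a number of a shift or a turn outside -1 to 1 is refused whole. A call with a gripper value outside its range is refused whole. The fingers move at their own pace and stop on an object; the grip force is fixed at half the most. Time passes only in rows, so rows that do not move let the fingers close. It gives the time, the measured TCP pose, the force, the opening and the grip force at its end, in the units of the state.
- read_state(): the state, without advancing time (a new reading comes with each control period).
- viewer.capture(name): name is "side" or "top" or "wrist"; returns the picture (420x560x3 uint8, blue, green, red); there is no depth.
- viewer.calibration(name): a dict with "fovy" (degrees; the focal length in pixels is half the picture's height over the tangent of half this angle, whatever the lens; pixels are square), "cx", "cy" (the principal point, pixels), "extrinsics" (4x4, takes a point from world to camera coordinates). Camera axes: x right, y down, z forward; pixel columns grow to the right and rows downward; lengths in m; the calibration is good to about 2 mm. A picture is of the moment at which its call begins: read the wrist's pose just before it. calibration takes no time and is no camera call; for the wrist camera it gives the pose at the moment of the call.
- order.job_done(): hands the job in; it is judged then, once.
Trained networks look in the newest picture that a camera, given by its name, has taken for a name from the list of things; names that differ only in an ending like _2 or _b are one class to them, and where a whole thing is asked for, a point or a joint stands for the part that bears it (a point fixed in the world has none). Each returns a list of dicts, best first, with "p" (0 to 1); they miss things now and then, are a little off and sometimes report something else, mostly with a low value. They report only what shows in the picture. A call takes as long as a camera call.
- search_frame(target, camera): "location" ([x, y, z] in m, in world coordinates, good to about 4 mm: the middle of the surface that is visible of it).
- outline_of(target, camera): "pixels" (420x560 bool, what is visible of it).
The state is a dict: "clock": time; "joint_pos": joint angles; "qvel": joint speeds; "tau": joint torques, N m; "tool_pos": TCP position; "tcp_rot": TCP orientation; "force": force on the tool from outside, world axes, zero at the start; "moment": the same for the moment, N m; "opening": finger opening in m; "grip_force": force on a finger pad.
Only numpy, scipy, OpenCV 4.12 (cv2) and the standard library are available. Lean on these libraries where they do the work, as an engineer would, in place of code of your own. Each camera call takes 0.05 s, during which the arm holds its last target. There are 200 camera calls.

## Working session

There is one attempt and no reset: what is moved stays moved. The work goes in short steps, Python scripts to look and compute and a tool call to move; the robot and the scene stay as the last step left them, time stands still between calls to the robot, and variables do not carry over. Pictures are saved under pics/ and viewed, at most 10 in all, crops included, and the job is handed in when it is done.

Besides the shell and the picture viewer there is one more tool, called after ">>>" in YAML: its name, and indented under it one key for each argument. servo_tool: Moves the arm, as the interface text tells. Scaled input: -1 to 1 covers 25 mm each way for a shift and 1.5 rad each way for a turn. Its arguments: {"type":"object","properties":{"moves":{"type":"array"}},"required":["moves"]}

```bash
mkdir -p pics; ls; cat > h.py <<'E'
from plant import read_state, viewer, order, search_frame, outline_of, ctrl
import numpy as np, cv2
from scipy.spatial.transform import Rotation as Rot
np.set_printoptions(precision=4,suppress=True)
def look(names,cam,k=2):
    for n in names:
        for d in search_frame(n,cam)[:k]: print(cam,n,round(d['p'],2),np.array(d['location']))
E
python3 - <<'E'
from h import *
print(read_state())
for c in ('top','side','wrist'):
    im=viewer.capture(c); cv2.imwrite(f'pics/{c}0.png',im)
    K=viewer.calibration(c); print(c,K['fovy'],np.array(K['extrinsics']))
look(['large_hole','large_grip','medium_hole','medium_grip','small_hole','small_grip','hook','hook_tip'],'top')
look(['large_hole','large_grip','medium_hole','medium_grip','small_hole','small_grip','hook','hook_tip'],'side')
print([a for a in dir(ctrl) if a[0]!='_'])
E
```

```text
pics
{'clock': 0.0, 'joint_pos': array([55.541 , 17.9906,  2.5772, 74.6913,  0.0014, 82.0019]), 'qvel': array([ 0.0858, -0.1712, -0.1132,  0.025 , -0.0872,  0.0265]), 'tau': array([  0.0003, -48.0626,  29.8534,   0.0194,  -0.0002,  -0.    ]), 'tool_pos': array([0.2559, 0.5143, 0.1947]), 'tcp_rot': array([-179.8965,   -0.016 ,  153.5391]), 'force': array([ 0.684 , -0.35  ,  0.1664]), 'moment': array([-0.0392, -0.0145, -0.0021]), 'grip_force': 0.0, 'opening': 0.08540331191399733}
top 45.72659470832208 [[ 0.0259 -0.9997  0.0045 -0.0744]
 [-0.9828 -0.0263 -0.183   0.5835]
 [ 0.183   0.0003 -0.9831  1.4542]
 [ 0.      0.      0.      1.    ]]
side 49.64702586208939 [[ 0.8936 -0.4488 -0.0101 -0.5134]
 [-0.2565 -0.4919 -0.832   0.2556]
 [ 0.3684  0.7461 -0.5546  1.1354]
 [ 0.      0.      0.      1.    ]]
wrist 63.73172802242565 [[ 0.4448  0.8956 -0.0016 -0.5753]
 [ 0.8588 -0.4261  0.2845 -0.0381]
 [ 0.2541 -0.1279 -0.9587  0.378 ]
 [ 0.      0.      0.      1.    ]]
top large_hole 0.55 [ 0.4902 -0.315   0.0083]
top large_grip 0.84 [ 0.4856 -0.3116  0.0116]
top medium_hole 0.65 [0.4848 0.1952 0.0143]
top small_hole 0.97 [0.5067 0.3685 0.005 ]
top small_grip 0.7 [0.5058 0.3654 0.0128]
top hook 0.48 [0.5064 0.3667 0.0114]
top hook_tip 0.64 [ 0.3506 -0.1668  0.0097]
side large_hole 0.89 [ 0.4861 -0.3236  0.0123]
side large_hole 0.66 [ 0.3459 -0.1735  0.0088]
side large_grip 0.95 [ 0.4865 -0.3164  0.0146]
side medium_hole 0.97 [0.4869 0.1807 0.008 ]
side medium_hole 0.46 [0.7172 0.3215 0.0408]
side medium_grip 0.78 [0.4817 0.1808 0.0108]
side small_hole 0.66 [0.637  0.1491 0.0233]
side small_hole 0.63 [0.5022 0.3572 0.0079]
side small_grip 0.61 [0.502  0.3584 0.0106]
side hook 0.55 [ 0.6641 -0.0646  0.1948]
side hook 0.47 [ 0.4847 -0.3186  0.0149]
side hook_tip 0.63 [ 0.6649 -0.0657  0.191 ]
side hook_tip 0.55 [ 0.7655 -0.2188  0.0637]
['PlanningError', 'tcp_to_grasp']
```

View pics/top0.png

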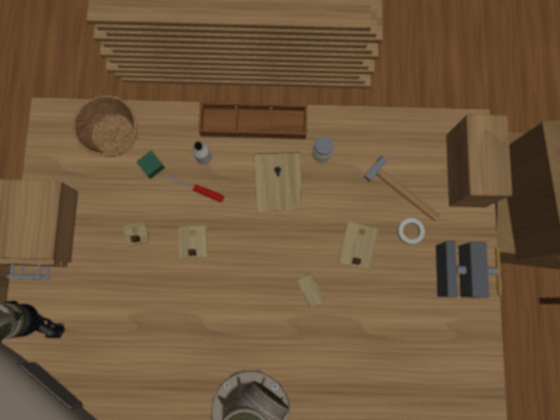

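View pics/side0.png

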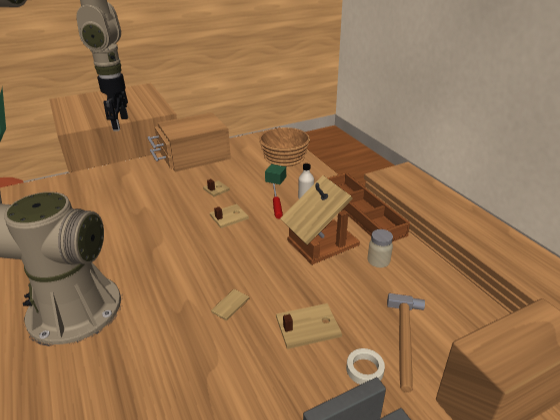

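```bash
cat >> h.py <<'E'
def P(cam):
    K=viewer.calibration(cam); f=210/np.tan(np.radians(K['fovy'])/2); E=np.array(K['extrinsics'])
    return f,K['cx'],K['cy'],E
def proj(cam,X):
    f,cx,cy,E=P(cam); c=E[:3,:3]@np.asarray(X,float)+E[:3,3]; return np.array([f*c[0]/c[2]+cx,f*c[1]/c[2]+cy])
def ray(cam,uv):
    f,cx,cy,E=P(cam); R=E[:3,:3]; d=R.T@np.array([(uv[0]-cx)/f,(uv[1]-cy)/f,1]); return -R.T@E[:3,3],d/np.linalg.norm(d)
def atz(cam,uv,z):
    o,d=ray(cam,uv); return o+d*(z-o[2])/d[2]
def tri(obs):
    A=np.zeros((3,3));b=np.zeros(3)
    for c,uv in obs:
        o,d=ray(c,uv); M=np.eye(3)-np.outer(d,d); A+=M;b+=M@o
    X=np.linalg.solve(A,b); return X,[np.round(proj(c,X)-np.array(uv),1) for c,uv in obs]
E
python3 - <<'E'
from h import *
S={}
for c in ('top','side'):
    S[c]=cv2.imread(f'pics/{c}0.png')
viewer.capture('top')
for n,z in (('large_grip',.0),('medium_grip',.0),('small_grip',.0)):
    for c in ('top','side'):
        if c=='side': continue
        for d in outline_of(n,c)[:2]:
            m=d['pixels'].astype(np.uint8); 
            if m.sum()==0: continue
            r=cv2.minAreaRect(cv2.findNonZero(m)); box=cv2.boxPoints(r)
            W=np.array([atz(c,p,.01) for p in box])[:,:2]
            print(n,c,round(d['p'],2),m.sum(),r, 'ctr',W.mean(0),'edges',np.linalg.norm(W[1]-W[0]),np.linalg.norm(W[2]-W[1]),'yaw',np.degrees(np.arctan2(*(W[1]-W[0])[::-1])))
            g=S['top'].max(2); dark=((g<60)&(cv2.dilate(m,np.ones((3,3)))>0)).astype(np.uint8)
            k,l,st,ce=cv2.connectedComponentsWithStats(dark)
            for i in range(1,k):
                if st[i,4]>10: print('  dark',st[i],ce[i],atz('top',ce[i],.045)[:2])
def crop(im,x,y,w,h,s): return cv2.resize(im[y:y+h,x:x+w],None,fx=s,fy=s,interpolation=cv2.INTER_CUBIC)
a=crop(S['top'],110,210,110,60,3.6); b=crop(S['top'],330,210,60,60,5); t=crop(S['top'],235,140,80,80,5)
s=crop(S['side'],265,165,110,100,4)
cv=np.zeros((600,800,3),np.uint8)
for im,(x,y) in ((crop(S['top'],110,210,110,60,3.6),(0,0)),(crop(S['top'],335,215,50,60,4),(400,0)),(crop(S['top'],245,145,65,75,4.5),(0,245)),(crop(S['side'],270,165,100,85,4.5),(320,245))):
    im=im[:600-y,:800-x]; cv[y:y+im.shape[0],x:x+im.shape[1]]=im
cv2.imwrite('pics/c1.png',cv)
E
```

```text
large_grip top 0.75 1353 ((357.7268371582031, 244.94146728515625), (32.826229095458984, 42.743934631347656), 12.094757080078125) ctr [ 0.4912 -0.3136] edges 0.13320217739658596 0.10135431092237954 yaw -11.872630898776805
medium_grip top 0.69 891 ((192.0, 241.5), (33.0, 28.0), 90.0) ctr [0.4882 0.197 ] edges 0.08669090254099932 0.10221790937406194 yaw -88.47803426930597
small_grip top 0.72 445 ((135.13461303710938, 232.67308044433594), (20.592193603515625, 22.749473571777344), 78.69007110595703) ctr [0.5108 0.374 ] edges 0.06975008323020583 0.06486461273165078 yaw -76.89744988727604
  dark [134 237   5   5  14] [136.5714 239.    ] [0.487  0.3582]
```

View pics/c1.png

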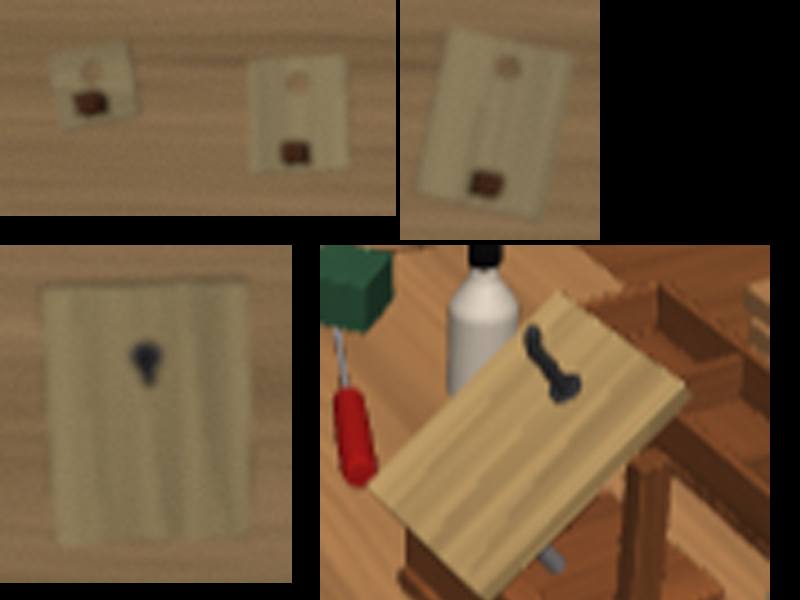

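```bash
python3 - <<'E'
from h import *
T=dict(UL=(254.6,154.6),UR=(300.1,153.9),DL=(257.7,211.7),DR=(300.1,209.4),tip=(277.5,168.5))
S=dict(UL=(323.8,175.7),UR=(351.8,196.8),DL=(281.6,218.8),DR=(307.1,243.4),tip=(317.3,184.3))
X={}
for k in T:
    X[k],e=tri([('top',T[k]),('side',S[k])]); print(k,X[k],e)
print('W',np.linalg.norm(X['UL']-X['UR']),np.linalg.norm(X['DL']-X['DR']),'L',np.linalg.norm(X['UL']-X['DL']),np.linalg.norm(X['UR']-X['DR']))
u=X['UL']+X['UR']-X['DL']-X['DR']; print('slope',np.degrees(np.arctan2(u[2],np.hypot(u[0],u[1]))),'yaw',np.degrees(np.arctan2(u[1],u[0])))
v=X['UL']+X['DL']-X['UR']-X['DR']; print('yaw2',np.degrees(np.arctan2(-v[0],v[1])),v)
print('ctr',sum(X[k] for k in('UL','UR','DL','DR'))/4, 'ctrU',(X['UL']+X['UR'])/2)
B=dict(large=((362,231.6),(356.6,260.9)),medium=((192.7,233),(191.8,252.4)),small=((135.5,229.9),(135.2,238.5)))
for k,(h,g) in B.items():
    H=atz('top',h,.007)[:2];G=atz('top',g,.040)[:2];d=H-G
    print(k,'hole',H,'grip',G,'d',np.linalg.norm(d),'yaw',np.degrees(np.arctan2(d[1],d[0])))
viewer.capture('side')
for n in('large_grip','medium_grip','small_grip'):
    for d in outline_of(n,'side')[:1]:
        m=d['pixels'].astype(np.uint8); g=viewer.capture('side').max(2)
        dark=((g<60)&(cv2.dilate(m,np.ones((5,5)))>0)).astype(np.uint8); k,l,st,ce=cv2.connectedComponentsWithStats(dark)
        for i in range(1,k):
            if st[i,4]>15: print(n,'side dark',st[i],atz('side',ce[i],.027)[:2])
f,cx,cy,E=P('top');print('topcam',-E[:3,:3].T@E[:3,3])
E
```

```text
UL [0.7177 0.0051 0.1871] [array([ 0. , -0.1]), array([-0.1,  0. ])]
UR [ 0.725  -0.1236  0.1856] [array([ 0.3, -0.5]), array([-0.6,  0.2])]
DL [ 0.574  -0.0058  0.0893] [array([ 0.2, -0.6]), array([-0.7,  0.1])]
DR [ 0.5858 -0.1315  0.0842] [array([ 0.3, -0.8]), array([-0.9,  0.2])]
tip [ 0.6664 -0.0576  0.2081] [array([-1. ,  2.3]), array([ 2.5, -0.6])]
W 0.1288979290278902 0.12631598799510074 L 0.17410950129846256 0.17240487041810343
slope 35.09127573214063 yaw 3.805013440387344
yaw2 4.2862842651911786 [-0.0191  0.2543  0.0066]
ctr [ 0.6506 -0.0639  0.1366] ctrU [ 0.7213 -0.0592  0.1863]
large hole [ 0.533  -0.3275] grip [ 0.4389 -0.3049] d 0.09671291168308443 yaw -13.459242183352279
medium hole [0.5147 0.1969] grip [0.4515 0.1907] d 0.063565843826916 yaw 5.547867231509663
small hole [0.5197 0.3744] grip [0.489  0.3639] d 0.03248770069765675 yaw 18.826093047420795
large_grip side dark [283 317   9  14  62] [ 0.4347 -0.3107]
medium_grip side dark [215 210   7   9  48] [0.4496 0.1878]
small_grip side dark [208 182   6   8  43] [0.4871 0.3649]
topcam [ 0.3093 -0.0595  1.5368]
```

```bash
cat >> h.py <<'E'
psi=np.radians(4.0)
Rh=Rot.from_euler('z',psi).as_matrix()@Rot.from_euler('y',-0.6).as_matrix()
HP=np.array([.684,-.0617,.160])  # shank at plate surface
E
python3 - <<'E'
from h import *
print(Rh)
for c in('top','side'):
    print(c,'foot',proj(c,HP))
    for e in (40,50,60,70,75): print('  z above plate',e,proj(c,HP+Rh@[0,0,e/1e3]),'tip bent',proj(c,HP+Rh@[.005,0,e/1e3]))
im=viewer.capture('side'); viewer.capture('top')
for c,(x0,y0,w,h) in(('side',(305,170,35,45)),('top',(265,155,30,35))):
    g=viewer.capture(c)[y0:y0+h,x0:x0+w].max(2)
    m=(g<70).astype(np.uint8);k,l,st,ce=cv2.connectedComponentsWithStats(m)
    for i in range(1,k):
        if st[i,4]>8: print(c,st[i]+[x0,y0,0,0,0],ce[i]+[x0,y0],[(r+y0,np.where(l[r]==i)[0].min()+x0,np.where(l[r]==i)[0].max()+x0) for r in range(h) if (l[r]==i).any()])
E
```

```text
[[ 0.8233 -0.0698 -0.5633]
 [ 0.0576  0.9976 -0.0394]
 [ 0.5646  0.      0.8253]]
top foot [277.9915 169.2479]
  z above plate 40 [278.4546 173.9752] tip bent [278.3975 172.2775]
  z above plate 50 [278.5742 175.1963] tip bent [278.5169 173.4891]
  z above plate 60 [278.6954 176.4337] tip bent [278.638  174.7169]
  z above plate 70 [278.8183 177.6878] tip bent [278.7606 175.9613]
  z above plate 75 [278.8803 178.3212] tip bent [278.8226 176.5898]
side foot [325.3827 197.7909]
  z above plate 40 [319.0776 189.8532] tip bent [320.3772 188.5411]
  z above plate 50 [317.4564 187.8121] tip bent [318.7636 186.4929]
  z above plate 60 [315.8166 185.7477] tip bent [317.1315 184.4211]
  z above plate 70 [314.1578 183.6594] tip bent [315.4806 182.3255]
  z above plate 75 [313.3213 182.6062] tip bent [314.648  181.2686]
side [316 183  12  17  71] [320.831  192.1972] [(183, np.int64(317), np.int64(317)), (184, np.int64(316), np.int64(318)), (185, np.int64(316), np.int64(318)), (186, np.int64(316), np.int64(318)), (187, np.int64(316), np.int64(318)), (188, np.int64(316), np.int64(319)), (189, np.int64(316), np.int64(319)), (190, np.int64(317), np.int64(320)), (191, np.int64(318), np.int64(321)), (192, np.int64(319), np.int64(322)), (193, np.int64(320), np.int64(323)), (194, np.int64(320), np.int64(326)), (195, np.int64(321), np.int64(327)), (196, np.int64(321), np.int64(327)), (197, np.int64(321), np.int64(326)), (198, np.int64(321), np.int64(325)), (199, np.int64(322), np.int64(323))]
top [275 167   5   8  30] [277.0667 170.0333] [(167, np.int64(276), np.int64(278)), (168, np.int64(275), np.int64(279)), (169, np.int64(275), np.int64(279)), (170, np.int64(275), np.int64(279)), (171, np.int64(275), np.int64(279)), (172, np.int64(276), np.int64(278)), (173, np.int64(277), np.int64(278)), (174, np.int64(277), np.int64(278))]
```

>>> servo_tool:
  moves:
    - [[-1, -1, 0, -0.08, 1], [-1, -1, 0, -0.08, 1], [-1, -1, 0, 0, 1], [-1, -1, 0, 0, 1], [-1, -1, 0, 0, 1], [-1, -1, 0, 0, 1], [-1, -1, 0, 0, 1], [-1, -1, 0, 0, 1], [-1, -1, 0, 0, 1], [-1, -1, 0, 0, 1]]

```text
clock: 2.95
tool_pos: [0.4343, 0.2092, 0.1958]
tcp_rot: [180.0, 0.0, 167.3]
force: [-1.1, -0.0, -0.3]
opening: 0.0857
grip_force: 0.0
```

>>> servo_tool:
  moves:
    - [[-0.8, -1, 0, 0, 1], [-0.8, -1, 0, 0, 1], [-0.7, -1, 0, 0, 1], [-0.6, -1, 0, 0, 1], [-0.5, -1, 0, 0, 1], [-0.4, -1, 0, 0, 1], [-0.2, -1, 0, 0, 1], [-0.2, -1, 0, 0, 1], [0, -1, 0, 0, 1], [0, -1, 0, 0, 1]]

```text
clock: 4.2
tool_pos: [0.481, -0.0576, 0.1956]
tcp_rot: [180.0, 0.0, 167.3]
force: [-0.0, 0.5, 0.9]
opening: 0.0853
grip_force: 0.0
```

>>> servo_tool:
  moves:
    - [[0, -1, 0, 0, 1], [0, -1, 0, 0, 1], [0, -1, 0, 0, 1], [0, -1, 0, 0, 1], [0, -1, 0, 0, 1], [0, -1, 0, 0, 1], [0, -1, 0, 0, 1], [0, -1, 0.5, 0, 1], [0, -1, 0.5, 0, 1], [0, 0, 0, 0, 1]]

```text
clock: 5.45
tool_pos: [0.4308, -0.2771, 0.1696]
tcp_rot: [180.0, -0.1, 167.2]
force: [-0.6, 0.0, 0.9]
opening: 0.0852
grip_force: 0.0
```

```bash
cat >> h.py <<'E'
def wristgrip(name,zc=.045):
    """grip top centre and board axis from the wrist camera"""
    im=viewer.capture('wrist'); r=outline_of(name,'wrist')
    if not r: print('none'); return im
    d=r[0]; m=d['pixels'].astype(np.uint8)
    c,(a,b),t=cv2.minAreaRect(cv2.findNonZero(m)); box=cv2.boxPoints((c,(a,b),t))
    W=np.array([atz('wrist',p,.01)[:2] for p in box]); e=[W[1]-W[0],W[2]-W[1]]
    print(name,d['p'],'box',np.round(box).tolist(),'ctr',W.mean(0),'len',[np.linalg.norm(x) for x in e],'ang',[np.degrees(np.arctan2(x[1],x[0])) for x in e])
    dk=((im.max(2)<75)&(cv2.dilate(m,np.ones((9,9)))>0)).astype(np.uint8)
    k,l,st,ce=cv2.connectedComponentsWithStats(dk)
    for i in range(1,k):
        if st[i,4]>60: print(' dark',st[i],ce[i],'z.045:',atz('wrist',ce[i],.045)[:2],'z.027',atz('wrist',ce[i],.027)[:2])
    s=read_state(); print('tcp',s['tool_pos'],s['tcp_rot'],s['clock']); return im
E
python3 - <<'E'
from h import *
cv2.imwrite('pics/w1.png',wristgrip('large_grip'))
E
```

```text
large_grip 0.89 box [[206.0, 181.0], [304.0, 181.0], [304.0, 299.0], [206.0, 299.0]] ctr [ 0.4909 -0.318 ] len [np.float64(0.09981215187857774), np.float64(0.13610639855462037)] ang [np.float64(77.30484189108327), np.float64(-11.620259233543448)]
 dark [242 191  24  25 564] [253.6064 203.0957] z.045: [ 0.4384 -0.3035] z.027 [ 0.4429 -0.3061]
tcp [ 0.4315 -0.276   0.1706] [179.9632  -0.0152 167.2606] 5.55
```

View pics/w1.png

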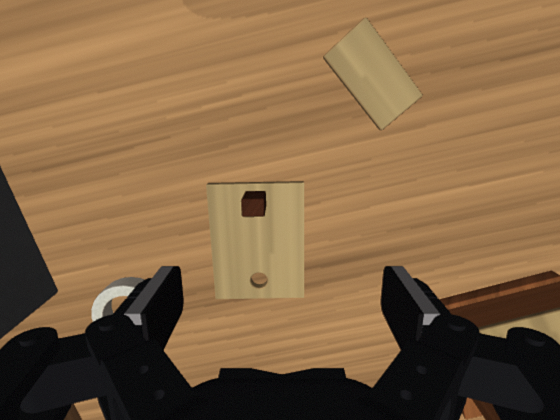

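>>> servo_tool:
  moves:
    - [[-0.32, -0.55, 1, 0, 1], [-0.32, -0.55, 1, 0, 1], [0, 0, 1, 0, 0.8], [0, 0, 1, 0, 0.6], [0, 0, 1, 0, 0.5], [0, 0, 1, 0, 0.5], [0, 0, 0.1, 0, 0.4], [0, 0, 0, 0, 0], [0, 0, 0, 0, 0], [0, 0, 0, 0, 0]]

```text
clock: 6.8
tool_pos: [0.4419, -0.3071, 0.0191]
tcp_rot: [-180.0, 0.1, 167.3]
force: [-0.4, 0.3, 0.6]
opening: 0.0002
grip_force: 0.0
```

```bash
python3 - <<'E'
from h import *
im=viewer.capture('wrist')[100:420,60:460]; t=viewer.capture('side')[230:400,230:400]
cv=np.zeros((560,800,3),np.uint8); cv[:320,:400]=im; t=cv2.resize(t,(400,400)); cv[:400,400:]=t
cv2.imwrite('pics/w2.png',cv[:400]); print(read_state()['opening'])
E
```

```text
0.00017570962376547555
```

View pics/w2.png

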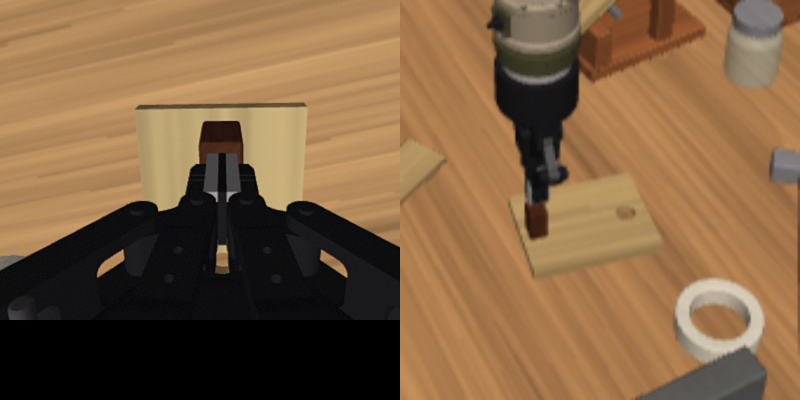

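```bash
python3 - <<'E'
from h import *
f,cx,cy,E=P('wrist')
s=read_state(); print(s['tool_pos'],proj('wrist',s['tool_pos']), proj('side',s['tool_pos']))
# tail edge at z=.01, block top corners (image px = crop + (60,100))
for n,uv,z in(('tailL',(196,206),.01),('tailR',(366,203),.01),('blkTL',(262,221),.045),('blkTR',(300,221),.045),('blkBL',(259,239),.045),('blkBR',(303,239),.045)): print(n,atz('wrist',uv,z))
viewer.capture('top')
d=outline_of('large_hole','top')[0]; m=d['pixels'].astype(np.uint8); c=cv2.minAreaRect(cv2.findNonZero(m)); print(c,[atz('top',p,.01)[:2] for p in cv2.boxPoints(c)])
E
```

```text
[ 0.4416 -0.3069  0.0187] [280.3443 240.8163] [288.514  325.0713]
tailL [ 0.4135 -0.3501  0.01  ]
tailR [ 0.4331 -0.2548  0.01  ]
blkTL [ 0.4196 -0.3106  0.045 ]
blkTR [ 0.4235 -0.2932  0.045 ]
blkBL [ 0.4281 -0.3142  0.045 ]
blkBR [ 0.4327 -0.2936  0.045 ]
((354.294189453125, 242.078125), (23.502248764038086, 37.380733489990234), 11.689369201660156) [array([ 0.449 , -0.2559]), array([ 0.5633, -0.2792]), array([ 0.5502, -0.3506]), array([ 0.4363, -0.3264])]
```

```bash
python3 - <<'E'
from h import *
s=read_state(); f,cx,cy,E=P('wrist')
Rt=Rot.from_euler('xyz',s['tcp_rot'],degrees=True).as_matrix(); t=s['tool_pos']
print(f,cx,cy,'cam in tool',Rt.T@(-E[:3,:3].T@E[:3,3]-t)); print(E[:3,:3]@Rt)
for p in ((0,.0,0),(0,0,-.02),(0,0,-.04),(0,0,-.06),(.011,0,0),(-.011,0,0),(0,.0425,-.013),(0,-.0425,-.013),(.011,.0425,-.013),(-.011,.0425,-.013),(.011,.0425,-.035),(-.011,.0425,-.035)): print(p,proj('wrist',t+Rt@np.array(p)))
print(s['clock'])
E
```

```text
337.82758192413144 281.73067085795066 209.22594325548357 cam in tool [ 0.0712  0.0008 -0.1774]
[[ 0.0008  1.      0.0005]
 [-0.9587  0.0009 -0.2846]
 [-0.2846 -0.0002  0.9587]]
(0, 0.0, 0) [280.3074 240.8463]
(0, 0, -0.02) [280.1291 255.6235]
(0, 0, -0.04) [279.9058 274.1296]
(0, 0, -0.06) [279.6181 297.9798]
(0.011, 0, 0) [280.2994 222.3425]
(-0.011, 0, 0) [280.315  258.7514]
(0, 0.0425, -0.013) [360.9317 250.1641]
(0, -0.0425, -0.013) [199.4689 250.014 ]
(0.011, 0.0425, -0.013) [362.3677 230.5062]
(-0.011, 0.0425, -0.013) [359.5453 269.142 ]
(0.011, 0.0425, -0.035) [373.4157 247.1953]
(-0.011, 0.0425, -0.035) [369.7884 290.2744]
7.0
```

>>> servo_tool:
  moves:
    - [[0, 0, 0, 0, 0.5], [0, 0, 0, 0, 0.5], [0, 0, 0, 0, 0.5], [0, 0, 0.4, 0, 0.5], [0, 0, 0, 0, 0.5]]

```text
clock: 7.62
tool_pos: [0.4405, -0.3058, 0.0069]
tcp_rot: [179.9, -0.1, 167.3]
force: [-0.2, 0.1, -0.0]
opening: 0.0426
grip_force: 0.0
```

```bash
python3 - <<'E'
from h import *
print(ctrl.tcp_to_grasp, read_state())
cv2.imwrite('pics/w3.png',viewer.capture('wrist')[100:420,60:500])
E
```

```text
0.0187 {'clock': 7.625, 'joint_pos': array([-43.3539,  21.4493, -20.5195,  48.154 ,   0.0035, -30.6466]), 'qvel': array([ 0.1239, -0.4352,  0.6776,  0.7813, -0.0275,  0.0523]), 'tau': array([ -0.0412, -46.4809,  25.0891,  -0.2237,  -0.0009,   0.    ]), 'tool_pos': array([ 0.4405, -0.3058,  0.0069]), 'tcp_rot': array([179.9344,  -0.1039, 167.2928]), 'force': array([-0.2334,  0.0507, -0.0164]), 'moment': array([-0.0064,  0.0341, -0.007 ]), 'grip_force': 0.0, 'opening': 0.04257810986140138}
```

View pics/w3.png

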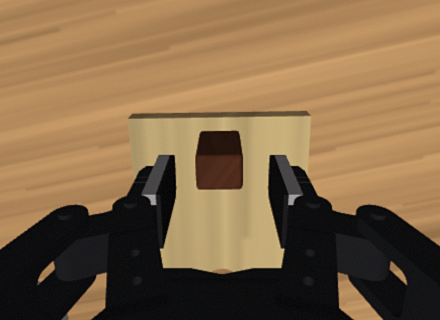

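>>> servo_tool:
  moves:
    - [[0, 0, 0.45, 0, 0.5], [0, 0, 0.45, 0, 0.5], [0, 0, 0, 0, 0.3], [0, 0, 0, 0, 0], [0, 0, 0, 0, 0], [0, 0, 0, 0, 0]]

```text
clock: 8.43
tool_pos: [0.4413, -0.3066, -0.0143]
tcp_rot: [-180.0, 0.0, 167.3]
force: [0.8, 0.4, -1.7]
opening: 0.0209
grip_force: 59.4
```

>>> servo_tool:
  moves:
    - [[0, 0, -1, 0, 0], [0, 0, -1, 0, 0], [0, 0, -1, -0.097, 0], [0, 0.5, -1, -0.097, 0], [0, 1, -1, 0, 0], [-0.5, 1, -1, 0, 0], [-0.5, 1, -1, 0, 0], [-1, 1, -1, 0, 0], [-1, 1, -1, 0, 0], [-1, 1, -0.45, 0, 0]]

```text
clock: 9.68
tool_pos: [0.5329, -0.1369, 0.2238]
tcp_rot: [-179.9, 0.1, -176.0]
force: [0.1, 0.1, -0.7]
opening: 0.0207
grip_force: 59.5
```

>>> servo_tool:
  moves:
    - [[-1, 1, 0, 0, 0], [0, 1, 0, 0, 0], [0, 0, 0, 0, 0], [0, 0, 0, 0, 0]]

```text
clock: 10.18
tool_pos: [0.553, -0.0863, 0.2219]
tcp_rot: [-180.0, 0.0, -176.0]
force: [-0.2, 0.1, -1.3]
opening: 0.0211
grip_force: 59.5
```

```bash
python3 - <<'E'
from h import *
a=viewer.capture('side'); look(['hook_tip'],'side',3)
cv2.imwrite('pics/s4.png',cv2.resize(a[110:260,230:400],None,fx=4.5,fy=4,interpolation=cv2.INTER_CUBIC))
s=read_state(); print(s['tool_pos'],s['tcp_rot'],s['force'],s['moment'],s['clock'])
E
```

```text
[ 0.553  -0.0868  0.2219] [-179.9897    0.0078 -176.0965] [-0.3206 -0.1928 -1.8743] [ 0.0148  0.0928 -0.0458] 10.275
```

View pics/s4.png

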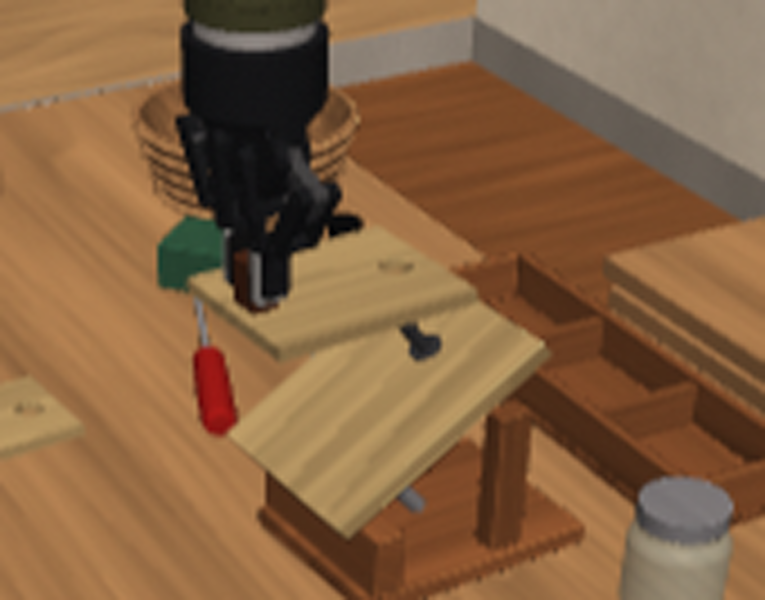

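>>> servo_tool:
  moves:
    - [[0, 0, 0.3, 0, 0], [0, 0, 0.3, 0, 0], [0, 0, 0.2, 0, 0], [0, 0, 0.1, 0, 0], [0, 0, 0, 0, 0]]

```text
clock: 10.9
tool_pos: [0.553, -0.086, 0.1996]
tcp_rot: [-180.0, 0.0, -176.0]
force: [-1.1, -0.9, 0.8]
opening: 0.0208
grip_force: 59.8
```

>>> servo_tool:
  moves:
    - [[0, 0, 0.1, 0, 0], [0, 0, 0.1, 0, 0], [0, 0, 0, 0, 0]]

```text
clock: 11.28
tool_pos: [0.5538, -0.086, 0.1955]
tcp_rot: [-180.0, 0.1, -176.0]
force: [-2.2, -0.7, 4.2]
opening: 0.0207
grip_force: 60.5
```

>>> servo_tool:
  moves:
    - [[0, 0, 0.1, 0, 0], [0, 0, 0.1, 0, 0], [0, 0, 0, 0, 0]]

```text
clock: 11.65
tool_pos: [0.5537, -0.0861, 0.1903]
tcp_rot: [-180.0, 0.1, -176.0]
force: [-3.1, -0.1, 4.5]
opening: 0.0208
grip_force: 60.7
```

>>> servo_tool:
  moves:
    - [[0, 0, 0.2, 0, 0], [0, 0, 0.2, 0, 0]]

```text
clock: 11.9
tool_pos: [0.5532, -0.0861, 0.1803]
tcp_rot: [-180.0, 0.1, -176.0]
force: [-5.8, -1.0, 6.2]
opening: 0.0208
grip_force: 61.0
```

>>> servo_tool:
  moves:
    - [[0.04, 0, 0.3, 0, 0], [0.04, 0, 0.3, 0, 0], [0.04, 0, 0.3, 0, 0]]

```text
clock: 12.28
tool_pos: [0.5513, -0.0861, 0.1575]
tcp_rot: [-180.0, 0.2, -176.0]
force: [0.8, 0.9, 4.6]
opening: 0.0207
grip_force: 61.5
```

>>> servo_tool:
  moves:
    - [[0.04, 0, 0.3, 0, 0], [0.04, 0, 0.3, 0, 0], [0.04, 0, 0.3, 0, 0], [0, 0, 0.1, 0, 0], [0, 0, 0, 0, 0]]

```text
clock: 12.9
tool_pos: [0.546, -0.0862, 0.1311]
tcp_rot: [180.0, -0.1, -176.0]
force: [-2.8, 0.4, 2.3]
opening: 0.021
grip_force: 61.7
```

```bash
python3 - <<'E'
from h import *
a=viewer.capture('side')
cv2.imwrite('pics/s5.png',cv2.resize(a[110:260,230:400],None,fx=4.5,fy=4,interpolation=cv2.INTER_CUBIC))
s=read_state(); print(s['tool_pos'],s['tcp_rot'],s['force'],s['moment'],s['clock'])
E
```

```text
[ 0.5461 -0.0862  0.1312] [ 179.9738   -0.1277 -176.0398] [-3.4776  0.4315  1.9128] [0.0619 0.1607 0.0317] 12.95
```

View pics/s5.png

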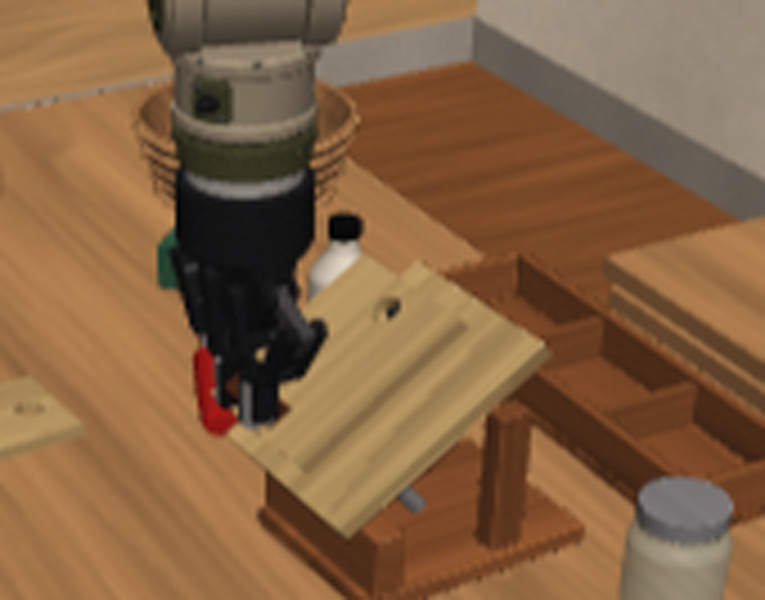

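>>> servo_tool:
  moves:
    - [[0.12, 0, -0.18, 0, 0], [-0.19, 0.33, -0.13, 0, 0], [-0.19, 0.34, -0.13, 0, 0], [0, 0, 0, 0, 0]]

```text
clock: 13.45
tool_pos: [0.5531, -0.0683, 0.1431]
tcp_rot: [-180.0, 0.0, -175.9]
force: [-0.2, -0.6, -1.7]
opening: 0.021
grip_force: 61.1
```

```bash
cat >> h.py <<'E'
T0=np.array([.658,-.0615,.208])
def holecrop(fn,cam='top'):
    a=viewer.capture(cam); s=read_state(); print(s['tool_pos'],s['force'],s['clock'])
    return a
E
python3 - <<'E'
from h import *
s=read_state();G=s['tool_pos']+[0,0,.0518]; H=G+Rh@[.094,0,-.0325]
print('hole-T in hook frame',Rh.T@(H-T0), s['force'])
t=viewer.capture('top');w=viewer.capture('side')
cv=np.zeros((420,800,3),np.uint8)
u=proj('top',H);v=proj('side',H);print(u,v)
a=t[int(u[1])-22:int(u[1])+22,int(u[0])-22:int(u[0])+22];b=w[int(v[1])-22:int(v[1])+22,int(v[0])-22:int(v[0])+22]
cv2.imwrite('pics/z6.png',np.hstack([cv2.resize(x,(390,390),interpolation=cv2.INTER_CUBIC) for x in(a,b)]))
E
```

```text
hole-T in hook frame [-0.0002  0.0006  0.0161] [-0.1618 -0.5924 -1.7383]
[277.817  175.8554] [315.0233 181.697 ]
```

View pics/z6.png

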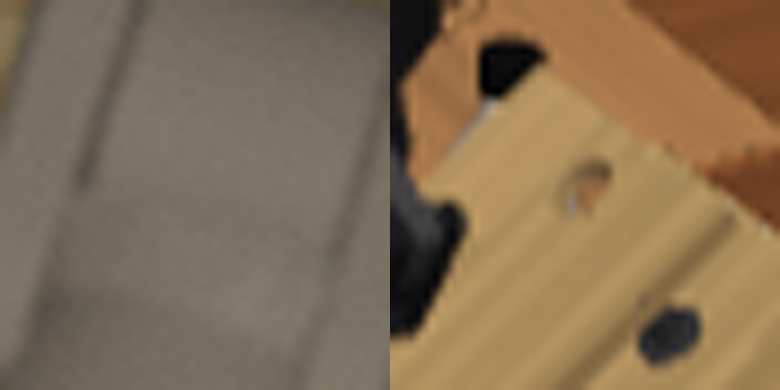

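>>> servo_tool:
  moves:
    - [[0.06, 0, 0.05, 0, 0], [-0.226, 0, 0.33, 0, 0], [-0.113, 0, 0.165, 0, 0], [0, 0, 0, 0, 0]]

```text
clock: 14.05
tool_pos: [0.5592, -0.0687, 0.1284]
tcp_rot: [180.0, -0.1, -176.0]
force: [-0.1, -0.1, -2.4]
opening: 0.0209
grip_force: 61.1
```

>>> servo_tool:
  moves:
    - [[-0.113, 0, 0.165, 0, 0], [-0.113, 0, 0.165, 0, 0], [0, 0, 0, 0, 0]]

```text
clock: 14.42
tool_pos: [0.5649, -0.0682, 0.1204]
tcp_rot: [180.0, -0.0, -176.0]
force: [-0.1, -1.5, -2.4]
opening: 0.0209
grip_force: 61.0
```

>>> servo_tool:
  moves:
    - [[-0.226, 0, 0.33, 0, 0], [-0.226, 0, 0.33, 0, 0], [-0.113, 0, 0.165, 0, 0], [0, 0, 0, 0, 0]]

```text
clock: 14.92
tool_pos: [0.5792, -0.0672, 0.0996]
tcp_rot: [180.0, -0.0, -176.0]
force: [-1.2, -0.3, -4.5]
opening: 0.0207
grip_force: 60.9
```

>>> servo_tool:
  moves:
    - [[-0.113, 0, 0.165, 0, 0], [-0.07, 0, 0.1, 0, 0], [0, 0, 0, 0, 0]]

```text
clock: 15.3
tool_pos: [0.5835, -0.067, 0.0934]
tcp_rot: [180.0, -0.0, -176.0]
force: [-3.2, -0.8, -4.1]
opening: 0.021
grip_force: 60.9
```

>>> servo_tool:
  moves:
    - [[0.11, 0, 0.075, 0, 0], [0, 0, 0, 0, 0]]

```text
clock: 15.55
tool_pos: [0.5818, -0.0673, 0.0924]
tcp_rot: [-180.0, 0.1, -176.0]
force: [-0.2, -0.4, -1.4]
opening: 0.0211
grip_force: 61.0
```

>>> servo_tool:
  moves:
    - [[-0.08, 0, 0.115, 0, 0], [-0.05, 0, 0.07, 0, 0], [0, 0, 0, 0, 0]]

```text
clock: 15.92
tool_pos: [0.5846, -0.0671, 0.0883]
tcp_rot: [-180.0, 0.1, -176.0]
force: [-3.7, 0.4, 5.5]
opening: 0.0208
grip_force: 62.2
```

>>> servo_tool:
  moves:
    - [[-0.014, 0, 0.02, 0, 0], [0, 0, 0, 0, 0], [0, 0, 0, 0, 0]]

```text
clock: 16.3
tool_pos: [0.5848, -0.0672, 0.0881]
tcp_rot: [-180.0, 0.1, -176.0]
force: [-4.2, 0.1, 7.1]
opening: 0.021
grip_force: 62.3
```

```bash
python3 - <<'E'
from h import *
s=read_state();G=s['tool_pos']+[0,0,.0518]; H=G+Rh@[.094,0,-.0325]
print('hole rel plate pt',Rh.T@(H-HP), Rh.T@s['force'],s['moment'])
E
```

```text
hole rel plate pt [0.0007 0.0015 0.007 ] [0.6055 0.4288 8.205 ] [ 0.0473  0.784  -0.0307]
```

>>> servo_tool:
  moves:
    - [[0.09, 0, 0.05, 0, 0], [0.08, 0, 0.055, 0, 0], [0, 0, 0, 0, 0]]

```text
clock: 16.68
tool_pos: [0.5822, -0.0677, 0.0864]
tcp_rot: [-179.9, 0.3, -176.0]
force: [-0.8, -0.5, 7.9]
opening: 0.0211
grip_force: 62.5
```

>>> servo_tool:
  moves:
    - [[0.05, 0, 0.03, 0, 0], [0, 0, 0, 0, 0]]

```text
clock: 16.92
tool_pos: [0.5811, -0.0678, 0.0856]
tcp_rot: [-179.9, 0.3, -176.0]
force: [-1.3, -0.9, 8.5]
opening: 0.0207
grip_force: 62.5
```

>>> servo_tool:
  moves:
    - [[0, 0, 0, 0, 0.36], [0, 0, 0, 0, 0.36], [0, 0, 0, 0, 0.36], [0, 0, 0, 0, 0.36]]

```text
clock: 17.42
tool_pos: [0.5789, -0.0673, 0.083]
tcp_rot: [180.0, -0.0, -176.0]
force: [-0.5, -0.4, -0.1]
opening: 0.0306
grip_force: 0.0
```

>>> servo_tool:
  moves:
    - [[0, 0, 0, 0, 0], [0, 0, 0, 0, 0], [0, 0, 0, 0, 0]]

```text
clock: 17.8
tool_pos: [0.579, -0.0673, 0.0833]
tcp_rot: [180.0, -0.0, -176.0]
force: [-1.0, -0.8, 0.4]
opening: 0.0209
grip_force: 60.7
```

Regripped with the board lying flat; press again along the plate normal.

>>> servo_tool:
  moves:
    - [[-0.05, 0, 0.07, 0, 0], [0, 0, 0, 0, 0]]

```text
clock: 18.05
tool_pos: [0.5796, -0.0674, 0.0823]
tcp_rot: [-180.0, -0.0, -176.0]
force: [-4.2, -0.9, 7.6]
opening: 0.0213
grip_force: 61.7
```

>>> servo_tool:
  moves:
    - [[-0.006, 0, 0.01, 0, 0], [0, 0, 0, 0, 0], [0, 0, 0, 0, 0], [0.03, 0, -0.05, 0, 0], [0, 0, 0, 0, 0.7], [0, 0, 0, 0, 0.9], [0, 0, -0.5, 0, 1], [0, 0, -1, 0, 1], [0, 0, -1, 0, 1], [0, 0, -1, 0, 1]]

```text
clock: 19.3
tool_pos: [0.58, -0.0673, 0.1717]
tcp_rot: [-180.0, 0.1, -176.0]
force: [0.6, -0.8, 0.0]
opening: 0.0851
grip_force: 0.0
```

```bash
python3 - <<'E'
from h import *
s=read_state(); print(s['tool_pos'],s['tcp_rot'],s['clock'],s['force'])
a=viewer.capture('side'); m=None
for d in outline_of('large_hole','side')[:2]: 
    m=d['pixels'].astype(np.uint8); r=cv2.minAreaRect(cv2.findNonZero(m)); print(d['p'],cv2.boxPoints(r).round().tolist())
# expected silhouette of the hung board top face
for xb,yb in ((.022,.05),(.022,-.05),(-.11,-.05),(-.11,.05)): print(proj('side',HP+Rh@[xb-.0045,yb,.010]))
E
```

```text
[ 0.58   -0.0673  0.1717] [-179.9923    0.0558 -176.0323] 19.3 [ 0.5694 -0.7535  0.0339]
0.91 [[285.0, 215.0], [319.0, 181.0], [339.0, 201.0], [305.0, 235.0]]
0.24 [[210.0, 310.0], [235.0, 284.0], [248.0, 298.0], [223.0, 323.0]]
[317.9321 183.3632]
[339.2866 199.7551]
[304.5092 234.9771]
[285.0372 216.5486]
```

>>> servo_tool:
  moves:
    - [[1, 0.8, 0, 0, 1], [1, 1, 0, 0, 1], [1, 1, 0, 0, 1], [1, 1, 0, 0, 1], [0.4, 1, 0, 0, 1], [0, 1, 0, 0, 0.8], [0, 1, 0.5, 0, 0.6], [0, 1, 0.5, 0, 0.5], [0, 1, 0.8, 0, 0.5], [0, 1, 0.8, 0, 0.5]]

```text
clock: 20.65
tool_pos: [0.4528, 0.1704, 0.1043]
tcp_rot: [180.0, 0.0, -176.0]
force: [0.0, 0.8, 0.7]
opening: 0.0426
grip_force: 0.0
```

>>> servo_tool:
  moves:
    - [[0, 0.9, 0.3, 0, 0.5], [0, 0, 0, 0, 0.5]]

```text
clock: 20.9
tool_pos: [0.4504, 0.1928, 0.0965]
tcp_rot: [-180.0, -0.1, -175.9]
force: [0.2, -1.1, -0.7]
opening: 0.0428
grip_force: 0.0
```

```bash
python3 - <<'E'
from h import *
im=wristgrip('medium_grip'); print(proj('wrist',[.4528,.192,.045]))
E
```

```text
medium_grip 0.92 box [[228.0, 186.0], [331.0, 186.0], [331.0, 297.0], [228.0, 297.0]] ctr [0.4897 0.1929] len [np.float64(0.08256125604837339), np.float64(0.10060083614127335)] ang [np.float64(94.06003426204002), np.float64(6.416259967783275)]
 dark [265 196  30  33 530] [278.3321 207.1566] z.045: [0.4471 0.1894] z.027 [0.4523 0.1896]
 dark [227 255   9  47 200] [232.68  276.085] z.045: [0.5035 0.1588] z.027 [0.5131 0.1565]
 dark [328 255   6  46 159] [330.3899 276.1887] z.045: [0.4984 0.2323] z.027 [0.5076 0.2358]
tcp [0.4513 0.1918 0.0975] [-179.9815   -0.0161 -176.0031] 21.0
[281.3594 215.0905]
```

>>> servo_tool:
  moves:
    - [[-0.04, -0.03, 1, 0, 0.5], [0, 0, 1, 0, 0.5], [0, 0, 1, 0, 0.5], [0, 0, 0.8, 0, 0.5], [0, 0, 0.67, 0, 0.5], [0, 0, 0, 0, 0.3], [0, 0, 0, 0, 0], [0, 0, 0, 0, 0], [0, 0, 0, 0, 0]]

```text
clock: 22.12
tool_pos: [0.453, 0.1914, -0.0135]
tcp_rot: [180.0, 0.1, -176.0]
force: [0.1, 1.4, 0.1]
opening: 0.0208
grip_force: 59.9
```

>>> servo_tool:
  moves:
    - [[0, 0, -1, 0, 0], [0, -0.5, -1, 0, 0], [0, -1, -1, 0, 0], [0, -1, -1, 0, 0], [0, -1, -1, 0, 0], [-0.5, -1, -1, 0, 0], [-0.5, -1, -1, 0, 0], [-0.7, -1, -1, 0, 0], [-0.7, -1, -1, 0, 0], [-0.7, -1, -0.42, 0, 0]]

```text
clock: 23.38
tool_pos: [0.5457, -0.0162, 0.2234]
tcp_rot: [-180.0, 0.2, -176.0]
force: [0.6, 0.5, 0.0]
opening: 0.0209
grip_force: 60.0
```

>>> servo_tool:
  moves:
    - [[-0.7, -1, 0, 0, 0], [-0.8, -0.5, 0, 0, 0], [0, 0, 0, 0, 0]]

```text
clock: 23.75
tool_pos: [0.5853, -0.051, 0.2208]
tcp_rot: [180.0, -0.0, -176.1]
force: [-0.3, 0.1, -1.7]
opening: 0.0209
grip_force: 60.0
```

>>> servo_tool:
  moves:
    - [[0, 0, 0.4, 0, 0], [0, 0, 0.4, 0, 0], [0, 0, 0.15, 0, 0], [0, 0, 0.15, 0, 0], [0, 0, 0.1, 0, 0]]

```text
clock: 24.38
tool_pos: [0.5828, -0.0494, 0.193]
tcp_rot: [-180.0, -0.0, -176.0]
force: [-7.8, 0.7, 10.7]
opening: 0.0206
grip_force: 62.3
```

>>> servo_tool:
  moves:
    - [[0.03, 0, 0.2, 0, 0], [0.04, 0, 0.2, 0, 0]]

```text
clock: 24.62
tool_pos: [0.5807, -0.0496, 0.1829]
tcp_rot: [-180.0, -0.1, -176.0]
force: [-8.8, 0.6, 10.3]
opening: 0.0209
grip_force: 63.4
```

>>> servo_tool:
  moves:
    - [[0.13, 0, 0.2, 0, 0], [0.08, 0, 0.25, 0, 0], [0.05, 0, 0.25, 0, 0]]

```text
clock: 25.0
tool_pos: [0.577, -0.0503, 0.1656]
tcp_rot: [-180.0, 0.2, -176.0]
force: [-1.4, 0.0, 7.3]
opening: 0.0209
grip_force: 64.1
```

>>> servo_tool:
  moves:
    - [[0.03, 0, 0.25, 0, 0], [0.02, 0, 0.25, 0, 0]]

```text
clock: 25.25
tool_pos: [0.5757, -0.0506, 0.1529]
tcp_rot: [-179.9, 0.2, -176.0]
force: [-2.1, -0.9, 6.8]
opening: 0.0205
grip_force: 64.7
```

>>> servo_tool:
  moves:
    - [[0, 0, 0.08, 0, 0], [0, 0, 0, 0, 0]]

```text
clock: 25.5
tool_pos: [0.5749, -0.0506, 0.1506]
tcp_rot: [-179.9, 0.1, -176.0]
force: [-3.0, -0.1, 6.7]
opening: 0.021
grip_force: 64.8
```

```bash
cat >> h.py <<'E'
def tiltfit(name,dg,L,W,hg,x0,cam='side'):
    """compare outline with rendered board for several tilts (grasp hg above board bottom, grip dg behind hole, tail at -x0)"""
    s=read_state(); viewer.capture(cam); r=outline_of(name,cam)
    if not r: print('none');return
    m=r[0]['pixels']; G=s['tool_pos']+[0,0,hg-s_off]
    print(name,r[0]['p'],m.sum(),s['clock'],s['tool_pos'],s['force'])
    best=[]
    for ph in np.arange(.3,.9,.03):
        for dx in (-.004,0,.004):
            R=Rot.from_euler('z',psi).as_matrix()@Rot.from_euler('y',-ph).as_matrix()
            pts=[proj(cam,G+R@[dg+x+dx,y,z-hg]) for x in(.022,-x0) for y in(-W/2,W/2) for z in(0,.01)]
            k=np.zeros(m.shape,np.uint8); cv2.fillConvexPoly(k,cv2.convexHull(np.array(pts,np.float32).round().astype(np.int32)),1)
            best.append(((k>0)&~m).sum()+ .3*(m&~(k>0)).sum()); best[-1]=(best[-1],round(ph,2),dx)
    best.sort(); print([tuple(map(float,b)) for b in best[:6]])
s_off=0
E
python3 - <<'E'
import h; from h import *
h.s_off=-.0135+0  # bottom at tcp+.0135 -> G = tcp + hg + .0135
hg=.038
h.s_off=-.0135
tiltfit('medium_grip',.062,.098,.084,hg,.076)
G=read_state()['tool_pos']+[0,0,hg+.0135]; H=G+Rh@[.062,0,.005-hg]; print('hole-T',Rh.T@(H-T0))
E
```

```text
medium_grip 0.66 679 25.5 [ 0.5749 -0.0506  0.1506] [-2.9817 -0.1314  6.6863]
[(284.0, 0.63, 0.004), (284.7, 0.6, 0.004), (296.9, 0.75, 0.0), (298.8, 0.69, 0.0), (303.3, 0.72, 0.004), (311.8, 0.66, 0.004)]
hole-T [-0.0091  0.0167  0.0085]
```

>>> servo_tool:
  moves:
    - [[0.12, 0, -0.18, 0, 0], [-0.1, -0.33, -0.07, 0, 0], [-0.11, -0.34, -0.075, 0, 0], [0, 0, 0, 0, 0]]

```text
clock: 26.1
tool_pos: [0.5788, -0.0683, 0.1572]
tcp_rot: [180.0, -0.0, -176.1]
force: [0.2, -1.6, -0.4]
opening: 0.0206
grip_force: 63.8
```

>>> servo_tool:
  moves:
    - [[-0.113, 0, 0.165, 0, 0], [-0.113, 0, 0.165, 0, 0], [-0.113, 0, 0.165, 0, 0], [0, 0, 0, 0, 0]]

```text
clock: 26.6
tool_pos: [0.5862, -0.0665, 0.1441]
tcp_rot: [180.0, -0.1, -176.0]
force: [-1.0, 0.1, -1.7]
opening: 0.0211
grip_force: 63.7
```

>>> servo_tool:
  moves:
    - [[-0.113, 0, 0.165, 0, 0], [-0.08, 0, 0.19, 0, 0], [0, 0, 0, 0, 0]]

```text
clock: 26.98
tool_pos: [0.5918, -0.0663, 0.1356]
tcp_rot: [180.0, -0.0, -176.0]
force: [-1.4, 0.5, -3.3]
opening: 0.0207
grip_force: 63.5
```

>>> servo_tool:
  moves:
    - [[-0.18, 0, 0.36, 0, 0], [-0.113, 0, 0.165, 0, 0], [0, 0, 0, 0, 0]]

```text
clock: 27.35
tool_pos: [0.5997, -0.066, 0.1228]
tcp_rot: [180.0, 0.0, -176.0]
force: [0.0, -0.5, -0.5]
opening: 0.0206
grip_force: 63.8
```

>>> servo_tool:
  moves:
    - [[-0.09, 0, 0.13, 0, 0], [-0.09, 0, 0.13, 0, 0], [0, 0, 0, 0, 0]]

```text
clock: 27.72
tool_pos: [0.6035, -0.0656, 0.1163]
tcp_rot: [180.0, -0.0, -176.0]
force: [-0.4, -0.1, -1.1]
opening: 0.0207
grip_force: 63.8
```

>>> servo_tool:
  moves:
    - [[-0.056, 0, 0.083, 0, 0], [-0.034, 0, 0.05, 0, 0], [0, 0, 0, 0, 0]]

```text
clock: 28.1
tool_pos: [0.605, -0.0656, 0.1146]
tcp_rot: [-180.0, -0.0, -176.0]
force: [-5.2, -1.2, 7.8]
opening: 0.0211
grip_force: 65.1
```

>>> servo_tool:
  moves:
    - [[0, 0, 0, 0, 0], [0, 0, 0, 0, 0], [0.08, 0, 0.03, 0, 0], [0.08, 0, 0.055, 0, 0], [0.04, 0, 0.025, 0, 0]]

```text
clock: 28.72
tool_pos: [0.6022, -0.0662, 0.1129]
tcp_rot: [-179.9, 0.2, -176.0]
force: [-1.2, -0.8, 9.6]
opening: 0.021
grip_force: 65.1
```

>>> servo_tool:
  moves:
    - [[0, 0, 0, 0, 0.36], [0, 0, 0, 0, 0.36], [0, 0, 0, 0, 0.36], [0, 0, 0, 0, 0.36]]

```text
clock: 29.22
tool_pos: [0.6006, -0.0658, 0.1102]
tcp_rot: [180.0, -0.0, -176.0]
force: [-0.3, 0.5, 0.7]
opening: 0.0308
grip_force: 0.0
```

>>> servo_tool:
  moves:
    - [[0, 0, 0, 0, 0], [0, 0, 0, 0, 0], [0, 0, 0, 0, 0]]

```text
clock: 29.6
tool_pos: [0.6007, -0.0658, 0.1104]
tcp_rot: [180.0, -0.0, -176.0]
force: [0.0, 0.1, 0.2]
opening: 0.0209
grip_force: 60.5
```

>>> servo_tool:
  moves:
    - [[-0.05, 0, 0.07, 0, 0], [0, 0, 0, 0, 0]]

```text
clock: 29.85
tool_pos: [0.6013, -0.0658, 0.1095]
tcp_rot: [-180.0, -0.0, -176.0]
force: [-3.6, -0.2, 7.5]
opening: 0.0209
grip_force: 61.4
```

>>> servo_tool:
  moves:
    - [[-0.006, 0, 0.01, 0, 0], [0, 0, 0, 0, 0], [0, 0, 0, 0, 0], [0.03, 0, -0.05, 0, 0], [0, 0, 0, 0, 0.7], [0, 0, 0, 0, 0.9], [0, 0, -0.5, 0, 1], [0.1, 0, -1, 0, 1], [0.2, 0, -1, 0, 1], [0.5, 0.5, -0.6, 0, 1]]

```text
clock: 31.1
tool_pos: [0.5814, -0.0551, 0.1891]
tcp_rot: [-180.0, 0.1, -176.1]
force: [0.7, -0.6, -0.1]
opening: 0.0856
grip_force: 0.0
```

```bash
python3 - <<'E'
from h import *
s=read_state(); print(s['tool_pos'],s['tcp_rot'],s['clock'],s['force'])
a=viewer.capture('side')
for n in ('medium_hole','large_hole'):
  for d in outline_of(n,'side')[:1]: 
    r=cv2.minAreaRect(cv2.findNonZero(d['pixels'].astype(np.uint8))); print(n,d['p'],cv2.boxPoints(r).round().tolist())
for W,t,z in((.084,.076,.02),(.1,.11,.01)):
  print([proj('side',HP+Rh@[xb-.0045,yb,z]).round(1).tolist() for xb,yb in ((.022,W/2),(.022,-W/2),(-t,-W/2),(-t,W/2))])
E
```

```text
[ 0.5814 -0.0551  0.1891] [-179.9645    0.1458 -176.0999] 31.1 [ 0.6577 -0.6464 -0.0634]
medium_hole 0.97 [[292.0, 205.0], [319.0, 179.0], [337.0, 197.0], [309.0, 223.0]]
large_hole 0.91 [[284.0, 214.0], [318.0, 180.0], [338.0, 200.0], [304.0, 234.0]]
[[318.0, 182.6], [336.0, 196.4], [310.1, 222.5], [293.4, 207.5]]
[[317.9, 183.4], [339.3, 199.8], [304.5, 235.0], [285.0, 216.5]]
```

>>> servo_tool:
  moves:
    - [[0.5, 1, 0, 0, 1], [0.5, 1, 0, 0, 1], [0.5, 1, 0, 0, 1], [0.5, 1, 0, 0, 1], [0.5, 1, 0, 0, 1], [0, 1, 0, 0, 1], [0, 1, 0, 0, 0.8], [0, 1, 0, 0, 0.6], [0, 1, 0.2, 0, 0.5], [0, 1, 0.4, -0.04, 0.5]]

```text
clock: 32.5
tool_pos: [0.5006, 0.1913, 0.1713]
tcp_rot: [-180.0, -0.0, -172.5]
force: [0.7, -0.4, -0.1]
opening: 0.0429
grip_force: 0.0
```

>>> servo_tool:
  moves:
    - [[0, 1, 0.4, -0.04, 0.5], [0, 1, 0.5, 0, 0.5], [0, 1, 0.5, 0, 0.5], [0, 1, 0.5, 0, 0.5], [0, 1, 0.5, 0, 0.5], [0, 1, 0.5, 0, 0.5], [0, 0.8, 0, 0, 0.5], [0, 0, 0, 0, 0.5]]

```text
clock: 33.5
tool_pos: [0.4699, 0.3587, 0.0994]
tcp_rot: [-180.0, -0.0, -169.0]
force: [0.0, 0.3, 0.7]
opening: 0.0428
grip_force: 0.0
```

```bash
python3 - <<'E'
from h import *
im=wristgrip('small_grip'); print(proj('wrist',[.4903,.3651,.045]))
cv2.imwrite('pics/w9.png',im[80:400,120:440])
E
```

```text
small_grip 0.85 box [[244.0, 209.0], [326.0, 205.0], [330.0, 280.0], [248.0, 285.0]] ctr [0.51   0.3698] len [np.float64(0.0673334549572588), np.float64(0.06920195031619784)] ang [np.float64(104.06549982883762), np.float64(15.92092924002149)]
 dark [272 217  30  35 558] [284.9892 229.3674] z.045: [0.4831 0.3626] z.027 [0.4895 0.364 ]
tcp [0.4706 0.3575 0.1   ] [-179.9848    0.0166 -169.1384] 33.6
[286.4445 238.9895]
```

View pics/w9.png

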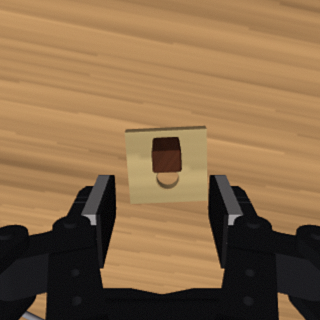

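>>> servo_tool:
  moves:
    - [[-0.4, 0.04, 0.7, -0.04, 0.5], [-0.42, 0.04, 1, 0, 0.5], [0, 0, 1, 0, 0.5], [0, 0, 1, 0, 0.5], [0, 0, 0.87, 0, 0.5], [0, 0, 0, 0, 0.3], [0, 0, 0, 0, 0], [0, 0, 0, 0, 0], [0, 0, 0, 0, 0]]

```text
clock: 34.72
tool_pos: [0.4906, 0.3643, -0.0135]
tcp_rot: [180.0, 0.1, -165.7]
force: [1.2, -0.1, -0.6]
opening: 0.021
grip_force: 61.5
```

>>> servo_tool:
  moves:
    - [[0, 0, -1, 0, 0], [0, 0, -1, 0.06, 0], [0, -0.8, -1, 0.06, 0], [0, -1, -1, 0, 0], [0, -1, -1, 0, 0], [0, -1, -1, 0, 0], [0, -1, -1, 0, 0], [0, -1, -1, 0, 0], [0, -1, -1, 0, 0], [0, -1, -0.42, 0, 0]]

```text
clock: 35.98
tool_pos: [0.5061, 0.1691, 0.2233]
tcp_rot: [180.0, 0.2, -176.0]
force: [0.1, 0.1, -0.7]
opening: 0.0211
grip_force: 61.7
```

>>> servo_tool:
  moves:
    - [[0, -1, 0, 0, 0], [0, -1, 0, 0, 0], [0, -1, 0, 0, 0], [-0.4, -1, 0, 0, 0], [-0.6, -1, 0, 0, 0], [-0.6, -1, 0, 0, 0], [-0.7, -1, 0, 0, 0], [-0.7, -1, 0, 0, 0], [-0.7, -1, 0, 0, 0], [0, 0, 0, 0, 0]]

```text
clock: 37.22
tool_pos: [0.6141, -0.0501, 0.2207]
tcp_rot: [-180.0, 0.0, -176.2]
force: [0.3, -0.0, 0.9]
opening: 0.0208
grip_force: 61.7
```

Descend to touch.

>>> servo_tool:
  moves:
    - [[0, 0, 0.4, 0, 0], [0, 0, 0.3, 0, 0], [0, 0, 0.15, 0, 0], [0, 0, 0, 0, 0]]

```text
clock: 37.72
tool_pos: [0.6125, -0.0476, 0.2004]
tcp_rot: [180.0, 0.0, -176.0]
force: [-1.7, 0.8, 2.2]
opening: 0.0207
grip_force: 62.0
```

>>> servo_tool:
  moves:
    - [[0.05, 0, 0.08, 0, 0], [0.05, 0, 0.08, 0, 0]]

```text
clock: 37.98
tool_pos: [0.6124, -0.0478, 0.199]
tcp_rot: [-180.0, 0.4, -176.0]
force: [-3.6, 2.8, 17.1]
opening: 0.0207
grip_force: 64.0
```

>>> servo_tool:
  moves:
    - [[0.06, 0, 0, 0, 0]]

```text
clock: 38.1
tool_pos: [0.6123, -0.0479, 0.1992]
tcp_rot: [-180.0, 0.5, -175.9]
force: [3.5, 3.0, 9.5]
opening: 0.0211
grip_force: 63.0
```

>>> servo_tool:
  moves:
    - [[0.06, 0, 0.02, 0, 0]]

```text
clock: 38.22
tool_pos: [0.612, -0.048, 0.199]
tcp_rot: [-180.0, 0.7, -175.9]
force: [5.5, 2.7, 10.4]
opening: 0.0208
grip_force: 63.2
```

>>> servo_tool:
  moves:
    - [[0.05, 0, 0.05, 0, 0]]

```text
clock: 38.35
tool_pos: [0.6106, -0.0483, 0.1977]
tcp_rot: [-179.9, 0.6, -175.9]
force: [4.1, 1.6, 11.2]
opening: 0.0204
grip_force: 63.4
```

>>> servo_tool:
  moves:
    - [[0.05, 0, 0.05, 0, 0]]

```text
clock: 38.48
tool_pos: [0.6096, -0.0486, 0.1966]
tcp_rot: [-179.9, 0.7, -176.0]
force: [5.4, 2.2, 14.0]
opening: 0.0208
grip_force: 63.7
```

>>> servo_tool:
  moves:
    - [[0.06, 0, 0.06, 0, 0], [0.06, 0, 0.06, 0, 0]]

```text
clock: 38.72
tool_pos: [0.6062, -0.049, 0.1933]
tcp_rot: [-179.9, 0.6, -176.0]
force: [4.6, 2.1, 9.9]
opening: 0.0203
grip_force: 63.6
```

>>> servo_tool:
  moves:
    - [[0.06, 0, 0.07, 0, 0], [0.06, 0, 0.07, 0, 0]]

```text
clock: 38.98
tool_pos: [0.6029, -0.0496, 0.1897]
tcp_rot: [-179.9, 0.6, -176.0]
force: [2.2, 0.4, 9.7]
opening: 0.0208
grip_force: 63.8
```

>>> servo_tool:
  moves:
    - [[0.04, 0, 0.09, 0, 0], [0.04, 0, 0.09, 0, 0]]

```text
clock: 39.22
tool_pos: [0.6001, -0.0498, 0.1851]
tcp_rot: [-179.9, 0.5, -176.0]
force: [-0.7, -0.0, 10.1]
opening: 0.0207
grip_force: 64.5
```

>>> servo_tool:
  moves:
    - [[0.04, 0, 0.1, 0, 0], [0.04, 0, 0.1, 0, 0]]

```text
clock: 39.48
tool_pos: [0.5978, -0.0499, 0.18]
tcp_rot: [-179.9, 0.5, -176.0]
force: [-0.1, 0.9, 10.6]
opening: 0.0207
grip_force: 65.5
```

>>> servo_tool:
  moves:
    - [[0.04, 0, 0.12, 0, 0], [0.03, 0, 0.12, 0, 0]]

```text
clock: 39.72
tool_pos: [0.5958, -0.0501, 0.1739]
tcp_rot: [-179.9, 0.4, -176.0]
force: [-1.9, 0.4, 10.3]
opening: 0.0208
grip_force: 66.5
```

```bash
python3 - <<'E'
import h; from h import *
h.s_off=-.0135
tiltfit('small_grip',.030,.066,.068,.038,.044)
G=read_state()['tool_pos']+[0,0,.0515]; H=G+Rh@[.030,0,.005-.038]; print('hole-T',Rh.T@(H-T0)); print(read_state()['tcp_rot'])
E
```

```text
small_grip 0.82 342 39.725 [ 0.5958 -0.0501  0.1739] [-1.9418  0.3674 10.2908]
[(199.4, 0.6, 0.004), (201.6, 0.66, 0.0), (209.9, 0.54, 0.004), (210.9, 0.48, 0.004), (211.1, 0.51, 0.004), (211.2, 0.69, 0.0)]
hole-T [-0.0111  0.0157  0.0159]
[-179.8736    0.3766 -176.0208]
```

>>> servo_tool:
  moves:
    - [[0.02, 0, 0.12, 0, 0], [0.02, 0, 0.12, 0, 0], [0, 0, 0.05, 0, 0], [0, 0, 0, 0, 0]]

```text
clock: 40.33
tool_pos: [0.594, -0.0502, 0.1663]
tcp_rot: [-179.9, 0.3, -176.0]
force: [-3.0, -1.6, 11.1]
opening: 0.0206
grip_force: 68.5
```

```bash
python3 - <<'E'
import h; from h import *
G=read_state()['tool_pos']+[0,0,.0515]; H=G+Rh@[.030,0,.005-.038]; print('hole-T',Rh.T@(H-T0)); 
s=read_state();print(s['tool_pos'],s['force'])
E
```

```text
hole-T [-0.0165  0.0157  0.0107]
[ 0.594  -0.0502  0.1663] [-3.0235 -1.5713 11.1009]
```

>>> servo_tool:
  moves:
    - [[0, 0, 0.05, 0, 0], [0, 0, 0, 0, 0], [0.13, 0, -0.2, 0, 0], [-0.15, -0.2, -0.1, 0, 0], [-0.15, -0.2, -0.1, 0, 0], [-0.15, -0.23, -0.11, 0, 0], [0, 0, 0, 0, 0]]

```text
clock: 41.2
tool_pos: [0.602, -0.0656, 0.1748]
tcp_rot: [180.0, -0.0, -176.1]
force: [0.2, 1.3, -0.3]
opening: 0.0207
grip_force: 67.2
```

```bash
python3 - <<'E'
import h; from h import *
h.s_off=-.0135
tiltfit('small_grip',.030,.066,.068,.038,.044)
G=read_state()['tool_pos']+[0,0,.0515]; H=G+Rh@[.030,0,.005-.038]; print('hole-T',Rh.T@(H-T0)); print(read_state()['tcp_rot'])
E
```

```text
small_grip 0.62 327 41.2 [ 0.602  -0.0656  0.1748] [ 0.1797  1.2796 -0.3418]
[(229.2, 0.63, 0.004), (229.9, 0.6, 0.004), (234.0, 0.69, 0.004), (236.6, 0.72, 0.004), (237.6, 0.69, 0.0), (237.6, 0.75, 0.004)]
hole-T [-0.0066  0.0004  0.014 ]
[ 179.9774   -0.0345 -176.0489]
```

>>> servo_tool:
  moves:
    - [[-0.13, 0, -0.09, 0, 0], [-0.113, 0, 0.165, 0, 0], [0, 0, 0, 0, 0]]

```text
clock: 41.68
tool_pos: [0.6075, -0.0644, 0.1726]
tcp_rot: [180.0, -0.0, -176.0]
force: [0.2, -0.0, -0.4]
opening: 0.021
grip_force: 67.2
```

>>> servo_tool:
  moves:
    - [[-0.113, 0, 0.165, 0, 0], [-0.068, 0, 0.1, 0, 0], [0, 0, 0, 0, 0]]

```text
clock: 42.05
tool_pos: [0.6103, -0.0644, 0.1654]
tcp_rot: [180.0, -0.2, -176.1]
force: [-5.0, -0.4, -1.7]
opening: 0.021
grip_force: 67.1
```

>>> servo_tool:
  moves:
    - [[0.09, 0, 0.06, 0, 0], [0, 0, 0, 0, 0]]

```text
clock: 42.3
tool_pos: [0.61, -0.0643, 0.1649]
tcp_rot: [180.0, 0.0, -176.0]
force: [-1.4, 0.2, -1.5]
opening: 0.0205
grip_force: 67.1
```

>>> servo_tool:
  moves:
    - [[-0.068, 0, 0.1, 0, 0], [-0.068, 0, 0.1, 0, 0], [0, 0, 0, 0, 0]]

```text
clock: 42.68
tool_pos: [0.6122, -0.0643, 0.159]
tcp_rot: [180.0, -0.1, -176.0]
force: [-3.3, -1.9, -4.1]
opening: 0.0211
grip_force: 66.9
```

>>> servo_tool:
  moves:
    - [[0.08, 0, 0.05, 0, 0], [0, 0, 0, 0, 0]]

```text
clock: 42.92
tool_pos: [0.6118, -0.0642, 0.159]
tcp_rot: [180.0, 0.1, -176.0]
force: [-0.4, -1.1, -2.4]
opening: 0.0207
grip_force: 67.0
```

>>> servo_tool:
  moves:
    - [[-0.068, 0, 0.1, 0, 0], [-0.068, 0, 0.1, 0, 0], [0, 0, 0, 0, 0]]

```text
clock: 43.3
tool_pos: [0.6152, -0.064, 0.1537]
tcp_rot: [180.0, 0.1, -176.0]
force: [0.2, -0.9, -0.6]
opening: 0.0208
grip_force: 67.1
```

>>> servo_tool:
  moves:
    - [[-0.113, 0, 0.165, 0, 0], [-0.113, 0, 0.165, 0, 0], [-0.045, 0, 0.066, 0, 0], [0, 0, 0, 0, 0]]

```text
clock: 43.8
tool_pos: [0.6215, -0.0635, 0.1436]
tcp_rot: [180.0, 0.0, -176.0]
force: [0.0, 0.7, -0.9]
opening: 0.0207
grip_force: 67.1
```

>>> servo_tool:
  moves:
    - [[-0.045, 0, 0.066, 0, 0], [-0.034, 0, 0.05, 0, 0], [0, 0, 0, 0, 0]]

```text
clock: 44.18
tool_pos: [0.6233, -0.0635, 0.1408]
tcp_rot: [180.0, -0.0, -176.0]
force: [-0.2, -0.4, -0.1]
opening: 0.0206
grip_force: 67.1
```

>>> servo_tool:
  moves:
    - [[-0.034, 0, 0.05, 0, 0], [-0.02, 0, 0.03, 0, 0], [0, 0, 0, 0, 0]]

```text
clock: 44.55
tool_pos: [0.6242, -0.0635, 0.1395]
tcp_rot: [-180.0, -0.0, -176.0]
force: [-4.8, -0.6, 5.0]
opening: 0.0208
grip_force: 68.0
```

>>> servo_tool:
  moves:
    - [[-0.016, 0, 0.024, 0, 0], [0, 0, 0, 0, 0]]

```text
clock: 44.8
tool_pos: [0.6243, -0.0635, 0.1391]
tcp_rot: [-180.0, -0.0, -176.0]
force: [-6.8, -1.0, 6.8]
opening: 0.0203
grip_force: 68.3
```

>>> servo_tool:
  moves:
    - [[0, 0, 0, 0, 0], [0, 0, 0, 0, 0], [0.08, 0, 0.03, 0, 0], [0.08, 0, 0.055, 0, 0], [0, 0, 0, 0, 0]]

```text
clock: 45.42
tool_pos: [0.6223, -0.0637, 0.1378]
tcp_rot: [-180.0, 0.2, -176.0]
force: [-2.3, -0.9, 7.0]
opening: 0.0206
grip_force: 68.2
```

>>> servo_tool:
  moves:
    - [[0, 0, 0, 0, 0.36], [0, 0, 0, 0, 0.36], [0, 0, 0, 0, 0.36], [0, 0, 0, 0, 0.36]]

```text
clock: 45.92
tool_pos: [0.621, -0.0636, 0.1359]
tcp_rot: [180.0, -0.0, -176.0]
force: [-0.7, 0.1, 0.1]
opening: 0.0309
grip_force: 0.0
```

>>> servo_tool:
  moves:
    - [[0, 0, 0, 0, 0], [0, 0, 0, 0, 0], [0, 0, 0, 0, 0]]

```text
clock: 46.3
tool_pos: [0.6211, -0.0636, 0.1362]
tcp_rot: [180.0, 0.0, -176.0]
force: [0.7, -0.1, 0.0]
opening: 0.0209
grip_force: 60.1
```

>>> servo_tool:
  moves:
    - [[-0.05, 0, 0.07, 0, 0], [0, 0, 0, 0, 0]]

```text
clock: 46.55
tool_pos: [0.6217, -0.0636, 0.1354]
tcp_rot: [-180.0, -0.0, -176.0]
force: [-4.0, -0.3, 5.2]
opening: 0.021
grip_force: 61.1
```

>>> servo_tool:
  moves:
    - [[-0.016, 0, 0.025, 0, 0], [0, 0, 0, 0, 0], [0, 0, 0, 0, 0]]

```text
clock: 46.92
tool_pos: [0.6219, -0.0636, 0.1351]
tcp_rot: [-180.0, -0.0, -176.0]
force: [-4.0, 0.2, 7.4]
opening: 0.0215
grip_force: 61.3
```

>>> servo_tool:
  moves:
    - [[0.06, 0, 0.02, 0, 0], [0.03, 0, 0.02, 0, 0], [0, 0, 0, 0, 0]]

```text
clock: 47.3
tool_pos: [0.6218, -0.0637, 0.1351]
tcp_rot: [-180.0, 0.2, -176.0]
force: [-1.0, 1.0, 9.9]
opening: 0.0212
grip_force: 61.4
```

>>> servo_tool:
  moves:
    - [[-0.03, 0, -0.04, 0, 0], [0, 0, 0, 0, 0.6], [0, 0, 0, 0, 0.8], [0, 0, -0.5, 0, 0.9], [0, 0, -1, 0, 1], [0.3, 0, -1, 0, 1], [1, 0, -1, 0, 1], [1, 0, -1, 0, 1], [1, 0, -0.5, 0, 1], [0, 0, 0, 0, 1]]

```text
clock: 48.55
tool_pos: [0.5387, -0.0695, 0.2614]
tcp_rot: [-179.9, 0.2, -176.1]
force: [0.9, -0.2, -0.7]
opening: 0.085
grip_force: 0.0
```

```bash
python3 - <<'E'
from h import *
s=read_state(); print(s['tool_pos'],s['clock'],s['force'])
a=viewer.capture('side'); cv2.imwrite('pics/fin.png',cv2.resize(a[110:260,230:400],None,fx=4.5,fy=4,interpolation=cv2.INTER_CUBIC))
for n in ('small_hole','medium_hole','large_hole'):
  for d in outline_of(n,'side')[:1]: 
    r=cv2.minAreaRect(cv2.findNonZero(d['pixels'].astype(np.uint8))); print(n,d['p'],cv2.boxPoints(r).round().tolist())
for W,t,z in((.068,.044,.03),(.084,.076,.02),(.1,.11,.01)):
  print([proj('side',HP+Rh@[xb-.0045,yb,z]).round(1).tolist() for xb,yb in ((.022,W/2),(.022,-W/2),(-t,-W/2),(-t,W/2))])
E
```

```text
[ 0.5387 -0.0695  0.2614] 48.55 [ 0.8638 -0.2239 -0.6818]
small_hole 0.91 [[298.0, 194.0], [319.0, 176.0], [334.0, 193.0], [313.0, 211.0]]
medium_hole 0.85 [[292.0, 205.0], [318.0, 179.0], [336.0, 197.0], [310.0, 223.0]]
large_hole 0.91 [[285.0, 215.0], [319.0, 181.0], [339.0, 200.0], [305.0, 234.0]]
[[318.1, 181.9], [332.6, 193.0], [315.2, 210.6], [301.3, 198.8]]
[[318.0, 182.6], [336.0, 196.4], [310.1, 222.5], [293.4, 207.5]]
[[317.9, 183.4], [339.3, 199.8], [304.5, 235.0], [285.0, 216.5]]
```

```bash
python3 -c "
from h import *
print(order.job_done())"
```

```text
the job is handed in; nothing more can be done
None
```

All three templates are hung on the hook, large then medium then small, each pressed home at about 8–10 N, let down onto the hook and released; I handed the job in at about 49 s, and the hand-in returned no verdict. My final check was numeric, from the side camera's outlines, because I had used all ten picture views. The small template's contact with the hook tip briefly reached about 17 N while it was being tilted.

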